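Shut the sloping terminal box and lock its quarter-turn fastener

ROBOT

A 7-joint arm with a two-finger parallel gripper is mounted at the origin on a cart in front of the work surface, level with it; the furniture and walls round the work are solid. World frame = base frame: x ahead of the robot, y to its left, z up, the work surface at z = 0. Lengths are in m, angles in rad, forces in N, time in s.
With the tool pointing down it reaches from about 0.425 to 0.925 m from the base axis. Payload 6.8 kg.
Tool frame: the origin (TCP) lies on the front face of the gripper's body, between the roots of the fingers; the fingertips stand 73 mm ahead of it and the grasp point (between the pads) lies 54 mm ahead of it (env.nose_length is the distance from the TCP to the fingertips, in m); z points along the fingers, y is the direction in which the jaws open and shut (so a half turn about z gives the same grasp; the last joint's range is limited). The gripper opens to 85 mm and grips with 20 to 120 N. Pads are 22 mm wide; open, the fingers measure 114 mm over their backs; the gripper's body (76 mm by 85 mm) begins 54 mm behind the grasp point. The pads swing forward as they close: fully open they stand 13 mm farther back than shut.
Start: joints at [-1.292, 0.477, 0.022, 1.555, -0.011, 1.109, -0.083], TCP at [0.255, 0.625, 0.304] pointing down, gripper open.
Joint ranges: [-2.96, 2.96], [-0.34, 2.1], [-1.41, 1.46], [0.24, 2.44], [-1.37, 4.51], [0.17, 1.92], [-2.96, 2.96]. Speed limits (rad/s): [2.39, 2.39, 3.14, 3.14, 3.14, 3.14, 3.14].

INTERFACE

Orientations are given as a unit quaternion [w, x, y, z].
In Python, from cell import env, kin, camera, calibration, job gives the robot as it stands. The module is installed in compiled form; this text tells all that it offers. Calls block until the motion is done:
- env.reach(position, orientation): joint-space move of the TCP to a pose.
- env.movel(position, velocity=0.15, rot=None, stop_force=None): straight line of the TCP; rot=None keeps the orientation; velocity is the mean speed in m/s. With stop_force (N) it stops when the force on the tool has changed by that much, and returns True; else False.
- env.goto_joints(angles): joint-space move.
- env.grip(opening, f_grip=None): finger opening in m; f_grip is the grip in N (None keeps the last); returns when the fingers have stopped.
- env.dwell(seconds).
- kin.inverse_kinematics(position, orientation): joint angles nearest the present ones, or None.
- env.get_state(): the state.
- camera(name): name is "side" or "top" or "wrist"; returns (picture, depth): 400x640x3 uint8, blue, green, red; 400x640 float32, m along the optical axis (not along the pixel's ray), 0 where there is no reading.
- calibration(name): a dict with "fx", "fy", "cx", "cy" (pixels), "rvec" (rotation vector, rad) and "tvec" (3), from world to camera coordinates, as OpenCV has them. Camera axes: x right, y down, z forward; pixel columns grow to the right and rows downward; lengths in m; the calibration is good to about 2 mm. A picture is of the moment at which its call begins: read the wrist's pose just before it. calibration takes no time and is no camera call; for the wrist camera it gives the pose at the moment of the call.
A pose or a line that the arm cannot do raises env.PlanningError and nothing moves.
- job.job_done(): hands the job in, once; it reports no verdict.
The state is a dict: "time": time; "qpos": joint angles; "joint_velocities": joint speeds; "joint_torque": joint torques, N m; "tcp_pos": TCP position; "orientation": TCP orientation; "force": force on the tool from outside, world axes, zero at the start; "torque": the same for the moment, N m; "opening": finger opening in m.
Only numpy, scipy, OpenCV 4.12 (cv2) and the standard library are available. Lean on these libraries where they do the work, as an engineer would, in place of code of your own. Each camera call takes 0.05 s, during which the arm holds its last target. There are 200 camera calls.

TASK

The wiring is finished: shut the cover of the sloping terminal box and lock it with its black quarter-turn wing grip. The stud under the grip only enters its slot when the wing points straight up and down the slope; then press the cover fully home and, pressing, turn the wing clockwise to its stop so that it lies across the cover and the cover stays shut by itself. Leave the tools and parts lying round the box where they are.

Things in the scene. Friction and masses are not known exactly. Their poses are not given: they have to be found in the camera images.
- terminal_box: Grey sheet-metal terminal box, fixed to the table, 261 mm deep (x), 220 mm wide (y), 73 mm high in front, 190 mm at the back; its face slopes 28 degrees down to the front (-x). Origin on the table, mid-width, 120 mm behind the front wall; z up. The cover's hinge line runs parallel to y through x +82, z +194 mm, 1 mm under the cover's outer face. Cover: 228 mm wide, reaching 239 mm from the hinge.
- cover (a joint): Cover opening, rad: 0 home on rubber stops, + open (its lower edge swings up about the box's +y). A stiff hinge holds it anywhere; 1 to 3 N at the wing shut it. Wing out of line: its cross pin lands on the slotted plate at about 0.10. Lined up: spring plungers resist the last 10 mm; home takes about 10 N at the wing. Unlocked it springs back past 0.035, locked it rests at about 0.02.
- wing (a joint): Turn of the wing, rad: 0 in line with the slot (straight up and down the slope), + clockwise seen from outside, stops at -0.03 and 1.60; locked at about 1.57 (wing across, along the hinge). The pin enters the slot within about 0.2 of 0. Behind the plate, with the cover pressed home, it passes a low cam ramp and drops in behind it. Turns easily (about 0.04 N m; 0.1 on the ramp).
- wing_grip (a point): Middle of the black wing grip: 72 mm long, 13 mm thick (16 at its rounded ends), 34 mm tall, standing 9 to 43 mm above the cover on a 26 mm round collar. The point is half-way up, 26 mm out from the cover's outer face, 190 mm from the hinge line, mid-width. Axes: x along the wing (at joint 0 towards the hinge), y across its thickness, z outward on the turning axis, square to the cover.
- pliers: Long-nose pliers with yellow handles, 192 mm long, lying loose; not to be disturbed.
- sheet_arm_a: Folded sheet-metal arm with prongs, 182 mm long, lying loose; not to be disturbed.
- sheet_arm_b: A second such sheet-metal arm, 182 mm long, lying loose; not to be disturbed.
- tape_roll: Roll of grey cloth tape, 104 mm across, 24 mm high, lying loose; not to be disturbed.

How it is judged:
By the outcome, as a careful person would: the job done as asked, in the order asked, and still so for the second after the job is handed in, with the robot touching nothing.
It also fails if it takes over 43 s, if anything falls off the work surface, if the arm or the gripper's body presses on something with over 40 N, if the wrist force passes 120 N, or if a joint passes its speed limit or range.

## Working session

There is one attempt and no reset: what is moved stays moved. The work goes in short steps, each a Python script; the robot and the scene stay as the last script left them, time stands still between calls to the robot, and variables do not carry over. Pictures are saved under pics/ and viewed, about 8 in all and at most 12, crops included, and the job is handed in when it is done.

```bash
mkdir -p pics
cat > h.py <<'E'
from cell import env, kin, camera, calibration, job
import numpy as np, cv2
from scipy.spatial.transform import Rotation as R
def pts(name):
    c=calibration(name); im,d=camera(name)
    v,u=np.mgrid[0:400,0:640]
    P=np.stack([(u-c['cx'])/c['fx']*d,(v-c['cy'])/c['fy']*d,d],-1)
    Rm=cv2.Rodrigues(np.array(c['rvec'],float))[0]
    W=(P-np.array(c['tvec']).reshape(3))@Rm
    W[d==0]=np.nan
    return im,W
def q(Rm):
    x=R.from_matrix(Rm).as_quat(); return [float(x[3]),float(x[0]),float(x[1]),float(x[2])]
E
python3 - <<'E'
from h import *
for n in ("top","side"):
    im,W=pts(n); np.save(f'{n}.npy',W); cv2.imwrite(f'pics/{n}0.png',im)
    c=calibration(n); Rm=cv2.Rodrigues(np.array(c['rvec'],float))[0]; print(n,-Rm.T@np.array(c['tvec']).ravel(),c['fx'],np.isnan(W[...,0]).mean())
s=env.get_state();print(s['time'],s['tcp_pos'],s['orientation'],s['opening'])
E
```

```text
top [0.42840856 0.18251097 1.49838403] 439.71868587703176 0.00395703125
side [ 0.02407824 -0.56749186  0.97347552] 474.8939101831807 0.013421875
0.1 [0.25448558 0.62476561 0.30302867] [-9.18892902e-05  1.92211581e-01  9.81353181e-01 -7.96278042e-04] 0.08580810355219826
```

View pics/top0.png

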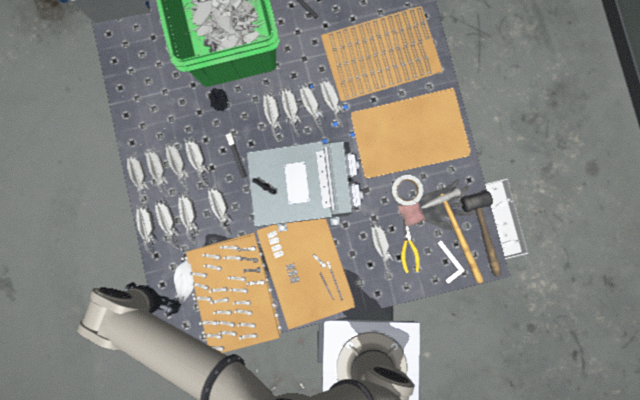

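View pics/side0.png

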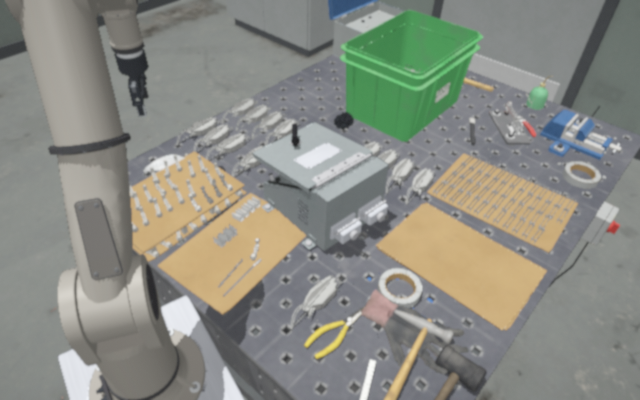

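Top view: the box is at about (298,186), its hinge to the right (world -y). The black wing is at about (264,185), out of line, and the cover is partly open. Next I'll fit the cover plane.

```bash
cat > m.py <<'E'
from h import *
W=np.load('top.npy'); im=cv2.imread('pics/top0.png')
reg=np.zeros((400,640),bool); reg[140:235,240:365]=1
# cover plane RANSAC
cand=reg&(W[...,2]>.1); c0=np.zeros_like(reg); c0[160:215,255:312]=1
A=W[c0]; 
for k in range(6):
    m=A.mean(0); n=np.linalg.svd(A-m)[2][2]; n*=np.sign(n[2]); B=W[c0]; A=B[abs((B-m)@n)<(.02 if k<2 else .006)]
print('plane',m,n,len(A),'rms',np.std((A-m)@n),'tilt',np.degrees(np.arccos(n[2])))
dist=(W-m)@n
cov=(reg&(abs(dist)<.007)).astype(np.uint8)
cov=cv2.morphologyEx(cov,cv2.MORPH_CLOSE,np.ones((9,9)))
cov=cv2.morphologyEx(cov,cv2.MORPH_OPEN,np.ones((5,5)))
cn=max(cv2.findContours(cov,0,2)[0],key=cv2.contourArea)
# rays onto plane
c=calibration('top');Rm=cv2.Rodrigues(np.array(c['rvec'],float))[0];C=-Rm.T@np.array(c['tvec']).ravel()
def ray(u,v,n,d):
    r=Rm.T@np.array([(u-c['cx'])/c['fx'],(v-c['cy'])/c['fy'],1]); return C+r*((d-n@C)/(n@r))
P=np.array([ray(*p[0],n,n@m) for p in cn])
y=np.cross([0,0,1],n);y/=np.linalg.norm(y)
x=np.cross(y,n)
uv=np.c_[(P-m)@y,(P-m)@x].astype(np.float32)
print('horizdir',y,np.degrees(np.arctan2(y[1],y[0])),'rect',cv2.minAreaRect(uv))
bx=cv2.boxPoints(cv2.minAreaRect(uv)); print(np.array([m+a*y+b*x for a,b in bx]))
g=im.max(2); wing=(reg&(g<70)&(dist>.004)&(dist<.08)); print('wing px',wing.sum())
w=W[wing]; print('wing med',np.median(w,0),'dist',np.percentile(dist[wing],[5,50,95]))
vv,uu=np.nonzero(wing); print(uu.min(),uu.max(),vv.min(),vv.max())
Q=np.array([ray(a,b,n,n@m+.043) for a,b in zip(uu,vv)]);print('ctr on top plane',Q.mean(0))
uvq=np.c_[(Q-m)@y,(Q-m)@x].astype(np.float32);print(cv2.minAreaRect(uvq), 'ctr',uvq.mean(0)); e=np.linalg.svd(uvq-uvq.mean(0))[2][0];print('axis (along y, upslope -x?)',e)
o=im.copy();cv2.drawContours(o,[cn],-1,(0,0,255),1);o[wing]=(0,255,0)
cv2.imwrite('pics/c1.png',cv2.resize(np.hstack([im[130:240,230:370],o[130:240,230:370]]),None,fx=2.8,fy=2.8,interpolation=2))
E
python3 m.py
```

```text
Traceback (most recent call last):
  File "m.py", line 8, in <module>
    m=A.mean(0); n=np.linalg.svd(A-m)[2][2]; n*=np.sign(n[2]); B=W[c0]; A=B[abs((B-m)@n)<(.02 if k<2 else .006)]
                   ~~~~~~~~~~~~~^^^^^
numpy.linalg.LinAlgError: SVD did not converge
```

```bash
sed -i "s/^A=W\[c0\];/c0\&=np.isfinite(W[...,2]); A=W[c0]; A=A[np.abs(A[:,2]-np.median(A[:,2]))<.1]/" m.py; python3 m.py
```

```text
plane [0.57621488 0.29356732 0.17734708] [-0.02036043  0.13370442  0.99081208] 2929 rms 0.0024891050320118993 tilt 7.772832198029602
horizdir [-0.98860332 -0.1505439   0.        ] -171.3415523010844 rect ((-0.007757008075714111, -0.040823712944984436), (0.22796373069286346, 0.2907736003398895), 0.5010687112808228)
[[0.68237178 0.41352494 0.16334093]
 [0.72322823 0.12833442 0.20266533]
 [0.49757379 0.09596994 0.2023957 ]
 [0.45671733 0.38116047 0.1630713 ]]
wing px 101
wing med [0.57680761 0.34849773 0.21062288] dist [0.00902535 0.04078995 0.04575374]
253 275 179 193
ctr on top plane [0.57482206 0.34732597 0.21346278]
((-0.00796509999781847, 0.048845525830984116), (0.017083439975976944, 0.0772344097495079), 33.911983489990234) ctr [-0.00671608  0.04798095]
axis (along y, upslope -x?) [ 0.63081706 -0.7759316 ]
```

View pics/c1.png

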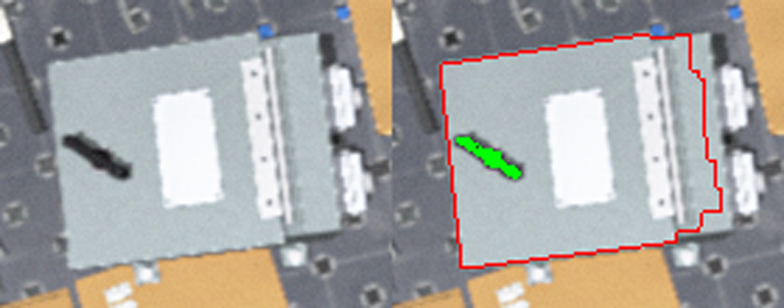

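The contour gives a cover tilt of 7.8°, so the opening is about 0.35. The wing is about +0.6 to 0.68 clockwise of the slot line. I'll move over it, look with the wrist camera, and check the IK along the whole path.

```bash
cat >> h.py <<'E'
import json,os
G=dict(H=[.603,.163,.1945],yaw=-81.85)
if os.path.exists('g.json'): G=json.load(open('g.json'))
Z=np.array([0,0,1.])
def geo(th):
    t=np.radians(G['yaw']); xb=np.array([np.cos(t),np.sin(t),0]); yb=np.cross(Z,xb); a=np.radians(28)-th
    d=-xb*np.cos(a)-Z*np.sin(a); n=-xb*np.sin(a)+Z*np.cos(a)
    return np.array(G['H']),xb,yb,d,n
SG=G.get('sg',1)
def pose(th,phi,out=0.,sg=None,tip=.054,lat=0.):
    """TCP pose with grasp point at the wing middle, 'out' m farther outward"""
    H,xb,yb,d,n=geo(th); p=H+.19*d+.027*n+n*(out+tip)+lat*yb
    w=-np.cos(phi)*d-np.sin(phi)*yb; y=(sg or SG)*np.cross(n,w); z=-n; x=np.cross(y,z)
    return list(map(float,p)),q(np.c_[x,y,z])
E
python3 - <<'E'
from h import *
for sg in (1,-1):
    for th,ph,o in ((.353,.65,.12),(.353,.65,0),(.353,0,0),(.1,0,0),(0,0,0),(0,.8,0),(0,1.6,0)):
        r=kin.inverse_kinematics(*pose(th,ph,o,sg)); print(sg,th,ph,None if r is None else np.round(r,2))
E
```

```text
1 0.353 0.65 [-1.05  0.51  0.52  1.44 -0.13  1.31 -1.06]
1 0.353 0.65 [-1.03  0.6   0.5   1.59 -0.17  1.08 -1.02]
1 0.353 0 [-0.94  0.58  0.37  1.58 -0.09  1.08 -0.44]
1 0.1 0 [-1.04  0.72  0.42  1.54  0.06  1.14 -0.58]
1 0 0 [-1.07  0.77  0.44  1.52  0.12  1.17 -0.63]
1 0 0.8 [-1.16  0.81  0.58  1.53  0.01  1.16 -1.34]
1 0 1.6 [-1.24  0.86  0.74  1.53 -0.12  1.15 -2.03]
-1 0.353 0.65 [-0.63  0.48 -0.13  1.41  0.18  1.34  1.84]
-1 0.353 0.65 [-0.6   0.56 -0.14  1.55  0.21  1.12  1.81]
-1 0.353 0 [-0.5   0.57 -0.28  1.54  0.29  1.14  2.4 ]
-1 0.1 0 [-0.61  0.69 -0.25  1.5   0.48  1.26  2.24]
-1 0 0 [-0.65  0.74 -0.24  1.48  0.54  1.32  2.19]
-1 0 0.8 [-0.77  0.73 -0.05  1.49  0.43  1.27  1.47]
-1 0 1.6 [-0.88  0.73  0.12  1.5   0.33  1.22  0.75]
```

Run:
```python
from h import *
env.reach(*pose(.353,.65,.15))
im,W=pts('wrist'); np.save('wr.npy',W); cv2.imwrite('pics/w1.png',im)
c=calibration('wrist'); np.savez('wrc.npz',**{k:np.array(v) for k,v in c.items()})
s=env.get_state();print(s['time'],s['tcp_pos'],s['force'])
```

```text
1.6917 [0.57081311 0.38180416 0.39706792] [-0.43055834  0.11246405 -0.55177689]
```

View pics/w1.png

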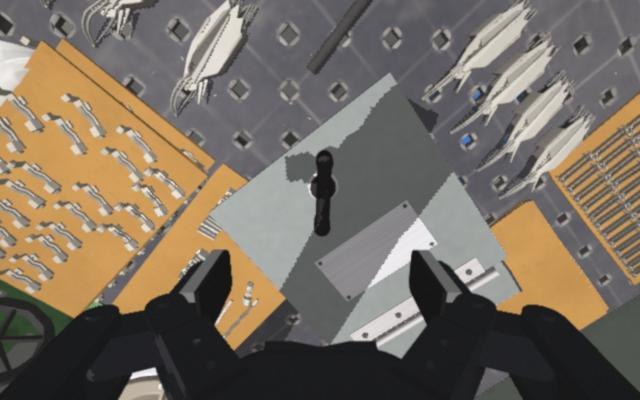

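The wing is sharp at (323,192), from (323,150) to (322,236). The cover's lower-edge corners are at about (209,214) and (392,75). I'll measure from this view.

```bash
cat > m2.py <<'E'
from h import *
W=np.load('wr.npy'); im=cv2.imread('pics/w1.png'); c=np.load('wrc.npz')
Rm=cv2.Rodrigues(c['rvec'].astype(float))[0];C=-Rm.T@c['tvec'].ravel()
def ray(u,v,n,d):
    r=Rm.T@np.array([(u-c['cx'])/c['fx'],(v-c['cy'])/c['fy'],1]); return C+r*((d-n@C)/(n@r))
H,xb,yb,d,n0=geo(.353); m0=H+.001*n0
ok=np.isfinite(W[...,2]); ok[250:]=0; dd=(W-m0)@n0
B=W[ok&(abs(dd)<.03)&(abs((W-H)@yb)<.1)&(((W-H)@d)>.05)&(((W-H)@d)<.23)]
m,n=m0,n0
for k in range(8):
    A=B[abs((B-m)@n)<(.02 if k<2 else .004)]; m=A.mean(0); n=np.linalg.svd(A-m,full_matrices=False)[2][2]; n*=np.sign(n[2])
D=(W-m)@n
print('n',n,'tilt',np.degrees(np.arccos(n[2])),'th',np.radians(28)-np.arccos(n[2]),'yaw',np.degrees(np.arctan2(-n[1],-n[0])),'rms',np.std((A-m)@n),len(A))
cov=(abs(D)<.006)&ok; cov=cv2.morphologyEx(cov.astype(np.uint8),3,np.ones((15,15)))
cn=max(cv2.findContours(cov,0,cv2.CHAIN_APPROX_NONE)[0],key=cv2.contourArea)[:,0]
# lower edge between corners, side edges
def edge(a,b):
    a,b=np.array(a,float),np.array(b,float); t=(b-a)/np.linalg.norm(b-a); s=(cn-a)@t; e=abs((cn-a)@[-t[1],t[0]])
    p=cn[(s>12)&(s<np.linalg.norm(b-a)-12)&(e<7)].astype(float)
    P=np.array([ray(*x,n,n@m) for x in p]); mm=P.mean(0); v=np.linalg.svd(P-mm,full_matrices=False)[2][0]; return mm,v*np.sign(v@((b-a)[0]*xb*0+v)),len(p),(P-mm)
for nm,a,b in (('low',(209,214),(391,75)),('R',(391,75),(470,195)),('L',(209,214),(280,300))):
    mm,v,k,_=edge(a,b); print(nm,mm,v,k,'yawdir',np.degrees(np.arctan2(v[1],v[0])))
cor=[ray(*p,n,n@m) for p in ((208.5,214.5),(391.5,74.5))]; print('corners',cor,np.linalg.norm(cor[0]-cor[1]))
wing=ok&(im.max(2)<60)&(D>.008)&(D<.06); wing=cv2.morphologyEx(wing.astype(np.uint8),2,np.ones((3,3)))
l,lab,st,_=cv2.connectedComponentsWithStats(wing); i=1+st[1:,4].argmax(); wing=lab==i; print('px',st[i])
top=wing&(D>.037); print('D pct',np.percentile(D[wing],[5,50,95]),top.sum())
w=W[top]; wm=w.mean(0); uv=np.c_[(w-wm)@xb,(w-wm)@yb].astype(np.float32)
r=cv2.minAreaRect(np.c_[(w-wm)@(-d),(w-wm)@(-yb)].astype(np.float32)); bc=wm+r[0][0]*(-d)+r[0][1]*(-yb)
v=np.linalg.svd(w-wm,full_matrices=False)[2][0]; v*=np.sign(-v@d); 
print('wing mean',wm,'rect',r,'rectctr',bc,'phi',np.arctan2(-v@yb,-v@d))
print('predicted top', H+.19*d+.044*n0)
E
python3 m2.py
```

```text
n [-0.01733533  0.13137658  0.99118095] tilt 7.614969460249754 th 0.3557859010382386 yaw -82.48316493162545 rms 0.00077215920361766 21813
low [0.57377742 0.39765691 0.16344475] [-0.98974654 -0.14282564  0.00162066] 162 yawdir -171.78860222700422
R [0.69144284 0.34182935 0.17290236] [-0.14132533  0.98105518 -0.13250618] 101 yawdir 98.19731795086203
L [0.4623488  0.34521726 0.16844655] [ 0.1734476  -0.97590474  0.13238531] 31 yawdir -79.92205264322938
corners [array([0.45559132, 0.37891125, 0.16386238]), array([0.68165716, 0.41000901, 0.1636943 ])] 0.2281947939650501
px [ 312  150   23   86 1289]
D pct [0.01007122 0.04233648 0.04374659] 1129
wing mean [0.57613842 0.3563154  0.21164484] rect ((0.0012866910547018051, 0.0010715164244174957), (0.07546508312225342, 0.013882002793252468), 38.21818923950195) rectctr [0.57525846 0.35490151 0.2118189 ] phi 0.6825695081061265
predicted top [0.57546841 0.35524424 0.21239308]
```

Wrist and top views agree to within 1 mm. Next: grasp at φ=0.675 with the tips clear of the collar, then turn the wing to 0.

Run:
```python
from h import *
def rep(t):
    s=env.get_state(); p,o=np.array(s['tcp_pos']),s['orientation']; Rm=R.from_quat(np.roll(o,-1)).as_matrix()
    print(t,round(s['time'],2),np.round(p,4),'F tool',np.round(Rm.T@np.array(s['force']),1),'T',np.round(Rm.T@np.array(s['torque']),2),'q7',round(s['qpos'][6],3),'open',round(s['opening'],4))
O=.006
p,o=pose(.355,.675,O)
env.movel(pose(.355,.675,.06)[0],.15,o); rep('above')
print(env.movel(p,.06,o,stop_force=8)); rep('at')
env.grip(0.0,40); rep('gripped')
q0=list(env.get_state()['qpos'])
q0[6]+=.34; env.goto_joints(q0); rep('turn half')
q0[6]+=.33; env.goto_joints(q0); rep('turned')
im,_=camera('wrist'); cv2.imwrite('pics/w2.png',im)
```

```text
above 2.44 [0.5739 0.3685 0.3098] F tool [-0.   0.1 -0.6] T [0.11 0.09 0.02] q7 -1.064 open 0.0853
False
at 3.49 [0.5749 0.361  0.2559] F tool [ 0.5 -0.7 -0.4] T [0.07 0.09 0.01] q7 -1.049 open 0.0852
gripped 4.15 [0.5751 0.3606 0.2555] F tool [0.6 3.  0.8] T [-0.24  0.28 -0.03] q7 -1.049 open 0.0129
turn half 4.57 [0.5748 0.3608 0.2555] F tool [ 0.3 -0.2  0.1] T [ 0.25  0.06 -0.05] q7 -0.713 open 0.0123
turned 4.98 [0.5745 0.3608 0.2553] F tool [ 0.8 -2.2 -1.3] T [ 0.75  0.2  -0.05] q7 -0.385 open 0.0126
```

View pics/w2.png

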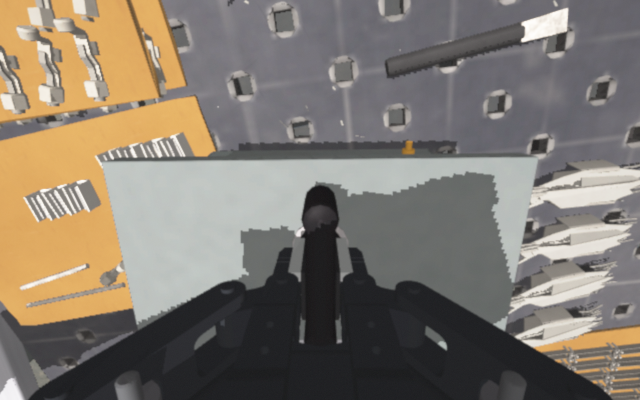

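The wing is held with its length square to the cover's lower edge, so it lines up with the slot. Now I'll swing the cover shut along the arc.

```bash
cat >> h.py <<'E'
def rep(t):
    s=env.get_state(); p,o=np.array(s['tcp_pos']),s['orientation']; Rm=R.from_quat(np.roll(o,-1)).as_matrix()
    H,xb,yb,d,n=geo(0); v=p-Rm[:,2]*0-H
    # opening seen from TCP position relative to hinge (grasp point .033+.054 above hinge line plane at r=.19)
    ang=np.radians(28)+np.arctan2(v[2],-v@xb)-np.arctan2(.027+.006+.054,.19)
    print(t,round(s['time'],2),'th~',round(ang,4),'F tool',np.round(Rm.T@np.array(s['force']),1),'T',np.round(Rm.T@np.array(s['torque']),2),'q7',round(s['qpos'][6],3),'open',round(s['opening'],4))
    return s
E
python3 - <<'E'
from h import *
rep('start')
for th in (.30,.24,.18,.13,.10,.07,.05):
    hit=env.movel(*[pose(th,0,.006)[0]],.05,pose(th,0,.006)[1],stop_force=14); rep(f'{th} {hit}')
    if hit: break
E
```

```text
start 5.03 th~ 0.3544 F tool [-0.4 -3.  -1.7] T [0.8  0.2  0.01] q7 -0.384 open 0.0123
0.3 False 5.42 th~ 0.2957 F tool [1.  0.1 3.9] T [ 0.3   0.21 -0.01] q7 -0.407 open 0.0126
0.24 False 5.82 th~ 0.2377 F tool [ 2.7 -1.8  3.7] T [ 0.44  0.41 -0.04] q7 -0.437 open 0.0123
0.18 False 6.22 th~ 0.1786 F tool [ 1.  -2.1  4.4] T [ 0.73  0.55 -0.01] q7 -0.466 open 0.0123
0.13 False 6.58 th~ 0.1289 F tool [ 1.4 -2.8  3.9] T [ 0.78  0.63 -0.05] q7 -0.489 open 0.012
0.1 False 6.85 th~ 0.0993 F tool [ 1.4 -3.7  3.9] T [ 0.88  0.73 -0.03] q7 -0.502 open 0.0122
0.07 False 7.12 th~ 0.0692 F tool [ 1.9 -3.7  5.1] T [ 0.99  0.78 -0.02] q7 -0.514 open 0.0123
0.05 False 7.38 th~ 0.0501 F tool [ 2.2 -4.5  3.9] T [ 1.11  0.84 -0.  ] q7 -0.522 open 0.0124
```

The cover passed 0.10 without blocking, so the pin has entered the slot. Now I'll press home gently and watch the force.

Run:
```python
from h import *
for th in (.035,.02,.01,.0,-.006,-.012):
    p,o=pose(th,0,.006)
    hit=env.movel(p,.03,o,stop_force=15); s=rep(f'{th} {hit}')
    if hit: break
env.dwell(.2); rep('rest')
```

```text
0.035 False 7.63 th~ 0.0378 F tool [ 0.9 -6.2 -0.3] T [1.54 0.65 0.01] q7 -0.528 open 0.0125
0.02 False 7.89 th~ 0.025 F tool [-0.7 -8.2 -3.9] T [1.74 0.65 0.03] q7 -0.534 open 0.0125
0.01 False 8.14 th~ 0.0167 F tool [-0.5 -8.5 -5.1] T [ 1.94  0.54 -0.04] q7 -0.538 open 0.0127
0.0 False 8.39 th~ 0.0077 F tool [-0.7 -9.  -4.7] T [ 1.99  0.53 -0.03] q7 -0.541 open 0.0123
-0.006 False 8.64 th~ 0.0029 F tool [-2.2 -9.6 -6.6] T [2.11 0.44 0.03] q7 -0.543 open 0.0128
-0.012 False 8.89 th~ -0.0025 F tool [-1.6 -9.4 -8.8] T [2.2  0.46 0.02] q7 -0.546 open 0.0125
rest 9.09 th~ -0.0024 F tool [-2.7 -9.  -7.1] T [2.16 0.46 0.01] q7 -0.546 open 0.0124
```

Run:
```python
from h import *
for th in (-.02,-.03,-.04,-.05,-.06):
    p,o=pose(th,0,.006); p,o=p,pose(-.005,0,.006)[1]
    hit=env.movel(p,.03,o,stop_force=20); s=rep(f'{th} {hit}')
    Rm=R.from_quat(np.roll(s['orientation'],-1)).as_matrix()
    if hit or (Rm.T@np.array(s['force']))[2]<-18: break
```

```text
-0.02 False 9.34 th~ -0.0055 F tool [ -4.9 -10.5 -12.4] T [ 2.64 -0.51  0.06] q7 -0.544 open 0.0124
-0.03 False 9.59 th~ -0.0064 F tool [ -8.8 -16.3 -22. ] T [ 3.62 -1.47 -0.  ] q7 -0.544 open 0.0122
```

Now the cover is hard home: the tool moves hardly at all as the force rises to about 22 N. I'll turn clockwise with joint 7 while keeping the press.

Run:
```python
from h import *
p=pose(-.03,0,.006,lat=-.0015)[0]; o=pose(-.005,0,.006)[1]
env.movel(p,.03,o); rep('pressed')
qc=np.array(kin.inverse_kinematics(p,o)); print(np.round(qc-env.get_state()['qpos'],4))
for a in (.2,.4,.6,.8,1.0,1.2,1.4,1.5,1.58):
    q1=qc.copy(); q1[6]-=a; env.goto_joints(list(q1)); s=rep(a)
    if abs(np.array(s['torque'])).max()>9 or np.linalg.norm(s['force'])>60: print('STOP');break
```

```text
pressed 9.84 th~ -0.006 F tool [ -7.1 -10.9 -20.5] T [ 2.62 -1.16 -0.04] q7 -0.546 open 0.0119
[ 0.0007  0.0051 -0.0025  0.0038 -0.0012 -0.0051 -0.0004]
0.2 10.15 th~ -0.0059 F tool [ -8.9  -8.4 -20.1] T [ 2.2  -1.58  0.02] q7 -0.746 open 0.0121
0.4 10.46 th~ -0.0058 F tool [-10.4  -5.  -18.8] T [ 1.74 -1.92  0.05] q7 -0.946 open 0.0124
0.6 10.77 th~ -0.0056 F tool [-11.4  -3.  -18.9] T [ 1.18 -2.1   0.03] q7 -1.146 open 0.0128
0.8 11.07 th~ -0.0053 F tool [-10.8   0.3 -19. ] T [ 0.64 -2.23  0.02] q7 -1.346 open 0.0128
1.0 11.38 th~ -0.0049 F tool [-10.5   3.3 -18.3] T [ 0.06 -2.2  -0.  ] q7 -1.546 open 0.0128
1.2 11.69 th~ -0.0045 F tool [ -9.2   5.4 -19.6] T [-0.45 -2.13 -0.03] q7 -1.746 open 0.0121
1.4 12.0 th~ -0.0037 F tool [ -7.7   8.2 -18.8] T [-0.98 -2.1  -0.  ] q7 -1.946 open 0.0122
1.5 12.25 th~ -0.0037 F tool [ -7.3   8.1 -18.5] T [-1.21 -1.96  0.03] q7 -2.046 open 0.0122
1.58 12.5 th~ -0.0035 F tool [ -7.6   9.  -19.1] T [-1.46 -1.86  0.01] q7 -2.126 open 0.0124
```

Run:
```python
from h import *
q1=np.array(env.get_state()['qpos'])+[ 0.0007,0.0051,-0.0025,0.0038,-0.0012,-0.0051,0]
for a in (.03,.05):
    q1[6]-=a; env.goto_joints(list(q1)); s=rep(a)
im,_=camera('wrist'); cv2.imwrite('pics/w3.png',im)
```

```text
0.03 12.75 th~ -0.0034 F tool [-10.4   7.8 -20.1] T [-1.23 -2.5  -0.39] q7 -2.155 open 0.0121
0.05 13.0 th~ -0.0033 F tool [ -9.8   9.4 -20.6] T [-1.54 -2.29 -1.33] q7 -2.204 open 0.0124
```

View pics/w3.png

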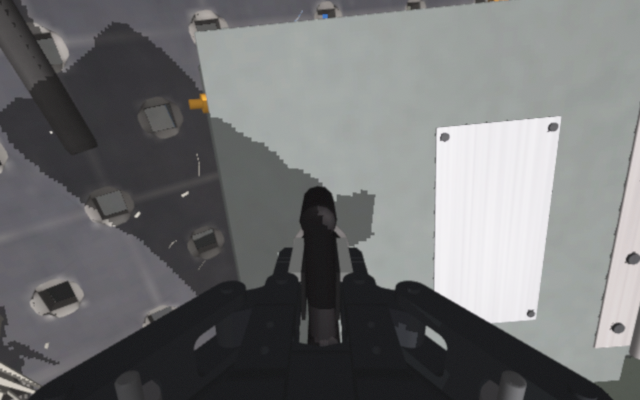

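The wing lies across the cover, and the stop was felt as torque rising to 1.3 N m. I'll relieve the twist, ease the press, release, retreat and check.

Run:
```python
from h import *
q1=np.array(env.get_state()['qpos']); q1[6]+=.03; env.goto_joints(list(q1)); rep('eased')
s=env.get_state(); p,o=np.array(s['tcp_pos']),s['orientation']; n=geo(0)[4]
env.movel(list(p+.002*n),.03); rep('up2')
env.movel(list(p+.0035*n),.03); rep('up3.5')
env.grip(.085); rep('open')
env.movel(list(np.array(env.get_state()['tcp_pos'])+.15*n),.12); rep('away')
env.dwell(.5)
im,W=pts('wrist'); np.save('wr.npy',W); cv2.imwrite('pics/w1.png',im)
np.savez('wrc.npz',**{k:np.array(v) for k,v in calibration('wrist').items()})
H,xb,yb,d,n=geo(.02)
ok=np.isfinite(W[...,2]); L=W-H
m=H+.001*n
A=W[ok&(abs(L@yb)<.1)&(L@d>.05)&(L@d<.235)&(abs(L@n)<.03)]; k=n
for _ in range(6):
    A=A[abs((A-m)@k)<.005] if _ else A[abs((A-m)@k)<.012]; m=A.mean(0);k=np.linalg.svd(A-m,full_matrices=False)[2][2];k*=np.sign(k[2])
print('cover opening',np.radians(28)-np.arccos(k[2]),len(A))
D=(W-m)@k; w=W[ok&(im.max(2)<70)&(D>.037)&(D<.05)&(np.linalg.norm(W-(H+.19*d+.04*n),axis=-1)<.06)]
v=np.linalg.svd(w-w.mean(0),full_matrices=False)[2][0]; v*=np.sign(-v@yb); print('phi',np.arctan2(-v@yb,-v@d),len(w),w.mean(0),H+.19*d+.044*n)
cv2.imwrite('pics/w4.png',im); cv2.imwrite('pics/s4.png',camera('top')[0][100:320,150:530])
```

```text
eased 13.3 th~ 0.0078 F tool [-8.3  3.5 -8.5] T [ 0.2  -2.15 -0.79] q7 -2.172 open 0.0121
up2 13.59 th~ 0.0161 F tool [-5.3 -0.3  5.7] T [ 1.06 -1.22 -0.65] q7 -2.173 open 0.0126
up3.5 13.84 th~ 0.0168 F tool [-1.3 -2.6 15.3] T [ 1.6  -0.41 -0.67] q7 -2.173 open 0.012
open 14.54 th~ 0.0232 F tool [ 0.  -0.2 -0. ] T [ 0.53 -0.06 -0.01] q7 -2.174 open 0.085
away 15.94 th~ 0.4769 F tool [-0.8 -0.  -0.1] T [ 0.46 -0.05 -0.03] q7 -2.177 open 0.0848
cover opening 0.017428933026199356 31455
phi 1.5990306003645764 1060 [0.57824274 0.34970053 0.14647792] [0.57615166 0.3504733  0.14792825]
```

View pics/w4.png

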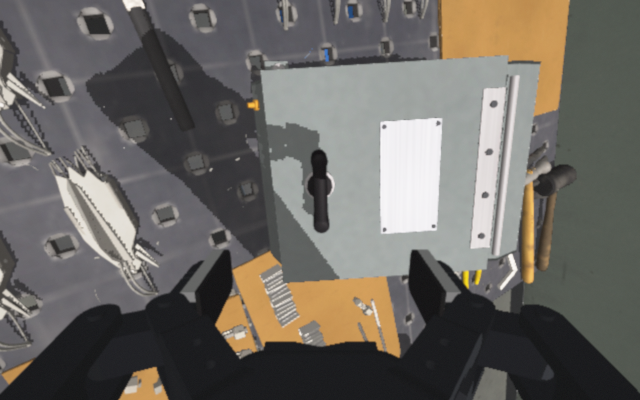

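View pics/s4.png

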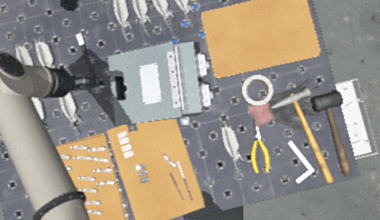

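The cover rests at 0.017, held while untouched, with the wing at about 1.60. The tools haven't moved and the robot is clear.

```bash
python3 -c "
from h import *
job.job_done(); print('done',env.get_state()['time'])"
```

```text
the job is handed in; nothing more can be done
the job is handed in; nothing more can be done
```

The cover is shut and locked, and I handed the job in at about 16.6 s of robot time. I gripped the wing, which was about 0.68 rad clockwise of the slot line, and turned it into line. I then swung the cover shut, pressed it home with roughly 20–25 N, and turned the wing clockwise under pressure to its stop.

**Lock:** With the gripper released and clear, the cover stays shut by itself at about 0.017 rad; about 0.02 is expected when locked. The wing lies across the cover. It measured about 1.60 rad, against the 1.57 you gave for locked, so it is at its stop.

**Forces:** The highest wrist force I read was about 29 N. These readings were taken between moves, not continuously. During release I pulled out 3.5 mm before opening the gripper, which put about 15 N of outward pull on the wing, and the lock held.

**Surroundings:** In the last top picture the tools and parts look unmoved; I judged this by eye.

**Disagreement:** My angle estimate from the tool position read slightly below zero (about -0.006 rad) with the cover pressed home. That is within calibration error.

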